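Hang the thermometer basket in the soaking tub

TASK

Hang the steel hook-on basket inside the white tub: hook its bent lip over the long rim that carries the steel rim clip so that it first rests on the clip's raised run, then slide it along to the clip's end stop, where it drops fully down into the slot, and let go. The clip may sit anywhere along the middle of the rim, so feel for the stop and press only gently. Leave the other things, also the jar in the tub, where they stand.

Things in the scene. Friction and masses are not known exactly. Their poses are not given: they have to be found in the camera images.
- tub: White open rectangular tub fixed to the desk, 170 (its x) x 260 (its y) x 110 mm tall, walls and floor 4 mm. Origin: centre of its underside; z up. Its +x long wall (centre at x = 83 mm, the one away from the robot; tub yaw within 0.35 rad) carries a steel rim clip, a bar 6 mm thick centred on the wall. A jar stands inside.
- rim (a point): On top of the tub's +x wall, mid length, mid thickness: tub (83, 0, 110) mm; axes as the tub's. The clip sits along this rim, shifted in y by an unmeasured s of -25 to +25 mm, and does not slide in use. From -y to +y: raised run (top at z = 120 mm), slot, end stop (top 128 mm). Bare rim at both ends.
- slot_zone (a point): Where the slot's middle would be for s = 0: tub (83, 38.5, 112) mm; axes as the tub's. NOT measured on the clip. True tub y in mm: raised run -78+s to 12+s; slot 12+s to 65+s (53 long for a 50 mm hook, floor z = 112, 8 below the run); end stop 65+s to 79+s. Feel for the stop from the run side.
- basket: Loose open steel box, 36 (its x) x 50 (its y) x 60 mm, 0.13 to 0.21 kg, upright on the desk, hook at its +x side. Origin: centre of its underside; z up. To hang with its x along the tub's x, box inside, lip outside. Underside then 37 mm above the desk in the slot, 45 mm on the run. Push on tub and clip only gently, below 22 N.
- hook (a point): Middle of the underside of the basket's bend: basket (23, 0, 75) mm; axes as the basket's. The hook is 50 mm wide along y. Its gap, 10 mm wide, lies between the back plate (face at x = 18 mm) and the lip (x = 28 to 31 mm), which reaches down to z = 55 mm. The bend is 3 mm thick.
- grip (a point): Middle of the grey grip block on top of the bend, across x and y, 105 mm above the basket's underside: basket (23, 0, 105) mm; axes as the basket's. The block is 10 (x) x 30 (y) mm, from z = 78 to 123 mm. Pinch it from above across its 10 mm.
- jar: Small closed jar, 44 mm across, 60 mm tall, standing in the tub; a bystander, to be left alone. Origin: centre of its underside.
- plain_bin: Open steel bin without any hook, 50 x 60 x 70 mm; a bystander, to be left alone. Origin: centre of its underside.
- sanitizer: Pump-less white bottle, 64 mm across, 150 mm tall; a bystander, to be left alone. Origin: centre of its underside.
- tape: Cardboard ring, 90 mm across, 20 mm tall, lying flat; a bystander, to be left alone. Origin: centre of its underside.
- pen_cup: Black open cup, 74 mm across, 95 mm tall; a bystander, to be left alone. Origin: centre of its underside.
- stapler: Stapler, 130 x 34 x 43 mm, long along its x; a bystander, to be left alone. Origin: centre of its underside.
There are look-alikes about, which are no part of the job. Leave any yellow look-alike of the basket alone.

How it is judged (in metres and radians):
On the way, in this order (a step that is already met when the one before it is completed fails the run):
1. the basket is lifted 60 mm off the desk (height (world z) of basket above 0.06 m), for 0.1 s.
2. hooked over the rim, the basket rests on the clip's raised run (x of basket in the frame of tub between 0.052 and 0.068 m and angle between the x axis of basket and the x axis of tub, either way round below 0.15 rad and angle between basket's own z axis and vertical below 0.15 rad and z of basket in the frame of tub between 0.0415 and 0.05 m and contact force between basket and tub above 0.3 N), for 0.2 s.
At the end, for the whole second after the job is handed in: The basket hangs released and still in the clip's slot: underside 31 to 40.5 mm above the desk, tub-frame x 52 to 68 mm and y 6 to 71 mm (the range of slot places), its x within 0.15 rad of the tub's x, tilted less than 0.15 rad (x of basket in the frame of tub between 0.052 and 0.068 m and angle between the x axis of basket and the x axis of tub, either way round below 0.15 rad and angle between basket's own z axis and vertical below 0.15 rad and z of basket in the frame of tub between 0.031 and 0.0405 m and y of basket in the frame of tub between 0.006 and 0.071 m and linear speed of basket below 0.02 m/s and contact force between basket and the fingers below 0.1 N); the robot touches nothing.
It fails at once if the basket presses on the tub or its clip with more than 22 N (contact force between basket and tub above 22 N).
It fails at once if the robot pushes the tub or its clip with more than 10 N (contact force between the arm and tub above 10 N).
It fails at once if the fingers push the tub or its clip with more than 10 N (contact force between the fingers and tub above 10 N).
It fails at once if a bystander (jar, plain bin, sanitizer, tape, pen cup, stapler) is moved by more than 20 mm (distance of any of jar, plain_bin, sanitizer, tape, pen_cup, stapler from where it was at the start of the episode above 0.02 m).
It also fails if it takes over 54 s, if anything falls off the work surface, if the arm or the gripper's body presses on something with over 40 N, if the wrist force passes 120 N, or if a joint passes its speed limit or range.

ROBOT

A 6-joint arm with a two-finger parallel gripper is mounted at the origin on the work surface. World frame = base frame: x ahead of the robot, y to its left, z up, the work surface at z = 0. Lengths are in mm, angles in rad, forces in N, time in s.
With the tool pointing down it reaches from about 350 to 925 mm from the base axis. Payload 6.4 kg.
Tool frame: the origin (TCP) lies midway between the tips of the shut fingers; the grasp point (between the pads) lies 19 mm behind it; y points along the fingers, z is the direction in which the jaws open and shut, and the axes are right-handed (so a half turn about y gives the same grasp; the last joint's range is limited). The gripper opens to 94 mm and grips with 3 to 60 N. Pads are 16 mm wide; open, the fingers measure 119 mm over their backs; the gripper's body (75 mm by 177 mm) begins 78 mm behind the grasp point.
Start: joints at [-1.474, 0.245, 1.558, -0, 1.339, -0.174], TCP at [173.881, -626.322, 205.455] pointing down, gripper open.
Joint ranges: [-3.13, 3.13], [-1.02, 2.26], [0.13, 2.54], [-0.95, 4.09], [0.21, 2.88], [-2.74, 2.74]. Speed limits (rad/s): [2.57, 2.57, 3.14, 3.14, 3.14, 3.14].

INTERFACE

Orientations are given as [roll, pitch, yaw] about the fixed x, y, z axes, in that order (R = Rz(yaw) Ry(pitch) Rx(roll)).
In Python, from rig import manip gives the robot as it stands. Calls block until the motion is done:
- manip.reach(position, orientation): joint-space move of the TCP to a pose.
- manip.servo_line(position, max_speed=150, frame=None): straight line of the TCP; frame=None keeps the orientation; max_speed is the mean speed in mm/s.
- manip.goto_joints(angles): joint-space move.
- manip.release() and manip.grasp(f_grip=None): open the fingers fully, or close them until they stop; f_grip is the grip in N (None keeps the last).
- manip.hold(seconds).
- manip.ik(position, orientation): joint angles nearest the present ones, or None.
- manip.observe(): the state.
- manip.camera(name): name is "scene" or "top" or "wrist"; returns a dict with "img" (480x640x3 uint8, red, green, blue), "range_z" (480x640 float32, mm along the optical axis (not along the pixel's ray), 0 where there is no reading), "vertical_fov" (degrees; the focal length in pixels is half the picture's height over the tangent of half this angle, whatever the lens; pixels are square), "cx", "cy" (the principal point, pixels), "dist" ([k1, k2, p1, p2, k3] as OpenCV has them; the pictures are not rectified), "rvec" (rotation vector, rad) and "tvec" (3), from world to camera coordinates, as OpenCV has them. Camera axes: x right, y down, z forward; pixel columns grow to the right and rows downward; lengths in mm; the calibration is good to about 2 mm. A picture is of the moment at which its call begins.
A pose or a line that the arm cannot do raises manip.Unreachable and nothing moves.
- manip.close_job(): hands the job in, once; it reports no verdict.
The state is a dict: "t": time; "joint_positions": joint angles; "qvel": joint speeds; "joint_efforts": joint torques, N m; "tool_pos": TCP position; "ee_rot": TCP orientation; "contact_force": force on the tool from outside, world axes, zero at the start; "ft_torque": the same for the moment, N m; "width": finger opening in mm.
Only numpy, scipy, OpenCV 4.12 (cv2) and the standard library are available. Lean on these libraries where they do the work, as an engineer would, in place of code of your own. Each camera call takes 0.05 s, during which the arm holds its last target.

## Working session

There is one attempt and no reset: what is moved stays moved. The work goes in short steps, each a Python script; the robot and the scene stay as the last script left them, time stands still between calls to the robot, and variables do not carry over. Pictures are saved under pics/ and viewed, and the job is handed in when it is done.

```bash
ls; mkdir -p pics
python3 - <<'E'
from rig import manip
import cv2,numpy as np
for n in ("scene","top","wrist"):
    c=manip.camera(n); cv2.imwrite(f"pics/{n}0.png",c["img"][:,:,::-1]); np.savez(f"{n}0.npz",**c)
    print(n,c["vertical_fov"],c["cx"],c["cy"],c["dist"],c["rvec"],c["tvec"],(c["range_z"]>0).mean())
o=manip.observe();print(o)
E
```

```text
pics
scene 50.2182240905022 323.8266296590394 238.81280336444962 [-0.02011294  0.          0.          0.          0.        ] [ 2.33910948  1.22316448 -0.35992524] [-310.93400189 -319.92510005 1727.04210613] 0.99607421875
top 57.5341244046067 321.2327036682339 237.39339336826995 [0.02964688 0.         0.         0.         0.        ] [ 2.10034691 -2.16163238  0.17857314] [  -1.77322907  546.85470703 1265.26624317] 0.9960188802083333
wrist 69.0986355184685 313.8361342227777 237.5143210714948 [-0.02739839  0.          0.          0.          0.        ] [-2.31459884  1.75903037  0.25348602] [-647.96427608  -30.19517547  393.11762415] 0.9961002604166667
{'t': 0.15, 'joint_positions': array([-1.47407541e+00,  2.45640364e-01,  1.55871011e+00, -2.41002716e-05,
        1.33870410e+00, -1.74070947e-01]), 'qvel': array([ 0.00088459, -0.00228371, -0.00450062,  0.00221131,  0.00136276,
        0.00055217]), 'joint_efforts': array([ 1.82882309e-04, -4.16265643e+01, -3.14982033e+01,  6.84837950e-02,
        3.15944490e-02, -8.98341113e-05]), 'tool_pos': array([ 173.84434221, -625.84942643,  204.61983495]), 'ee_rot': array([-1.57224021e+00,  2.30102814e-04, -2.87079540e+00]), 'contact_force': array([-0.79987094, -0.01320691, -0.06559654]), 'ft_torque': array([ 0.03611536, -0.01830323, -0.03578599]), 'width': 94.03199662506357}
```

View pics/scene0.png

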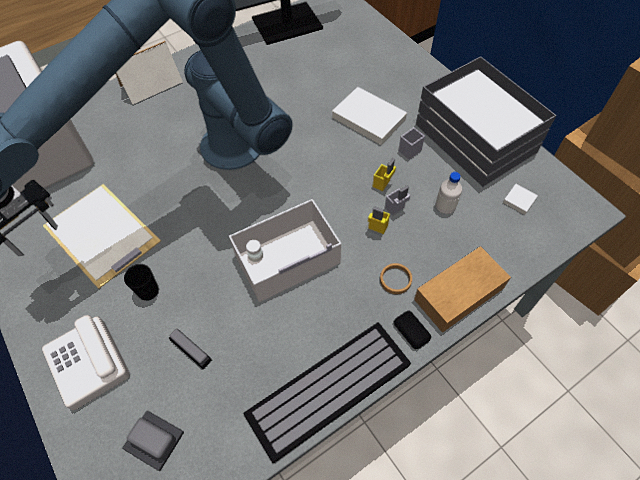

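View pics/top0.png

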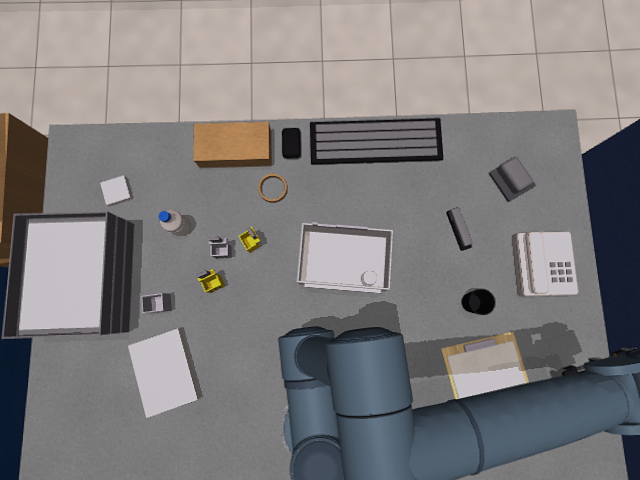

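View pics/wrist0.png

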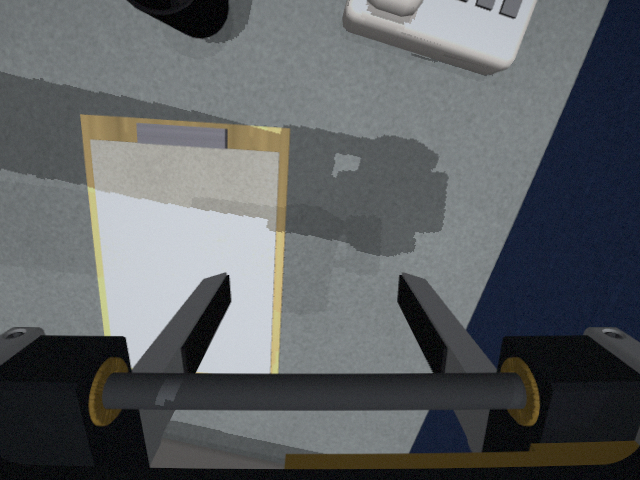

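In the top view, the candidates are: grey hooked box (219,247), yellow hooked boxes (250,239) and (209,280), and a grey box without a hook (155,302). The one that fits is the grey one at (219,247), in the scene view (397,200), because it is steel-coloured and has a hook. I'll check that in an enlarged crop.

```bash
cat > h.py <<'E'
import numpy as np,cv2
def K(c):
    f=240/np.tan(np.radians(float(c["vertical_fov"]))/2)
    return np.array([[f,0,float(c["cx"])],[0,f,float(c["cy"])],[0,0,1]])
def cloud(c):
    v,u=np.mgrid[0:480,0:640]
    n=cv2.undistortPoints(np.stack([u,v],-1).reshape(-1,1,2).astype(float),K(c),np.array(c["dist"],float)).reshape(480,640,2)
    z=c["range_z"].astype(float)
    P=np.dstack([n[...,0]*z,n[...,1]*z,z])
    R=cv2.Rodrigues(np.array(c["rvec"],float))[0]
    W=(P-np.array(c["tvec"]).ravel())@R
    W[z<=0]=np.nan
    return W
def proj(c,p):
    return cv2.projectPoints(np.array(p,float).reshape(-1,1,3),np.array(c["rvec"],float),np.array(c["tvec"],float),K(c),np.array(c["dist"],float))[0].reshape(-1,2)
def ray(c,u,v,z):
    n=cv2.undistortPoints(np.array([[[u,v]]],float),K(c),np.array(c["dist"],float)).ravel()
    R=cv2.Rodrigues(np.array(c["rvec"],float))[0]; o=-R.T@np.array(c["tvec"]).ravel(); d=R.T@np.array([n[0],n[1],1])
    return o+d*(z-o[2])/d[2]
E
python3 - <<'E'
import cv2,numpy as np
from h import *
a=cv2.imread("pics/top0.png")[200:320,130:290]; b=cv2.imread("pics/scene0.png")[150:250,340:440]
a=cv2.resize(a,(480,360),interpolation=cv2.INTER_CUBIC);b=cv2.resize(b,(360,360),interpolation=cv2.INTER_CUBIC)
t=cv2.resize(cv2.imread("pics/scene0.png")[190:310,220:350],(390,240),interpolation=cv2.INTER_CUBIC)
t2=cv2.resize(cv2.imread("pics/top0.png")[210:300,290:400],(390,240),interpolation=cv2.INTER_CUBIC)
o=np.zeros((600,800,3),np.uint8);o[:360,:440]=a[:,:440];o[:360,440:]=b;o[360:,:390]=t;o[360:,400:790]=t2
cv2.imwrite("pics/crop.png",o)
c=np.load("top0.npz");W=cloud(c)
for u,v in [(219,247),(250,239),(209,280),(155,302),(345,255),(270,175)]: print(u,v,W[v,u])
E
```

```text
219 247 [531.62842639 296.70283445  13.04680989]
250 239 [555.34147447 203.31278646   3.75254836]
209 280 [431.06353895 324.21218692  18.65591046]
155 302 [370.94203615 488.55251557   5.38557312]
345 255 [497.13596251 -89.15992572   1.48243586]
270 175 [751.94918893 136.71423714  27.69010249]
```

View pics/crop.png

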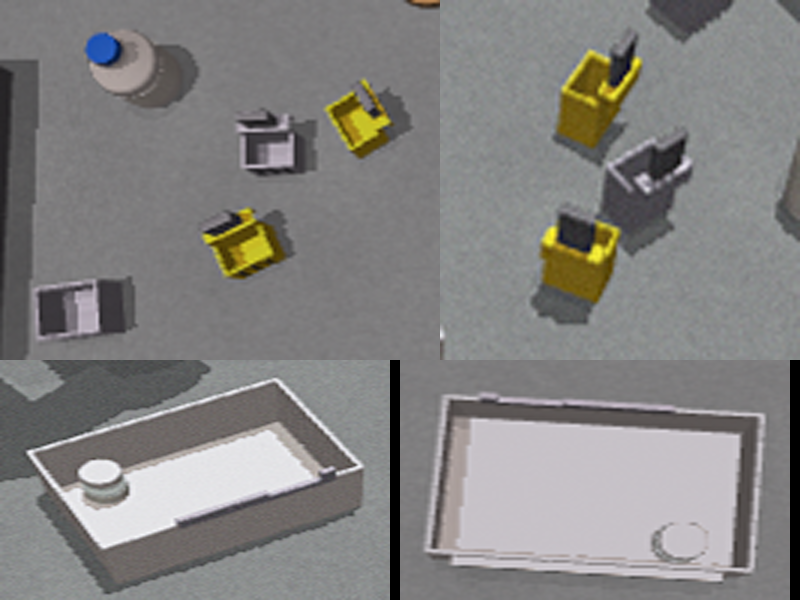

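The crop confirms it: the grey steel basket at top (219,247) has a hook and a dark grip block, and its hook side faces away from the robot. The clip shows on the tub's far wall, with the stop at about top (315,224). Next I'll measure rough poses and plan wrist views.

Run:
```python
from h import *
c=np.load("top0.npz");W=cloud(c); s=np.load("scene0.npz");Ws=cloud(s)
# tub rim: points at z 105..115 near
for nm,w in(("top",W),("scene",Ws)):
    m=(w[...,2]>100)&(w[...,2]<132)&(w[...,0]>400)&(w[...,0]<640)&(w[...,1]>-240)&(w[...,1]<90)
    p=w[m]; r=cv2.minAreaRect(p[:,:2].astype(np.float32)); print(nm,"tub",r,cv2.boxPoints(r).tolist(),np.median(p[:,2]))
    m=(w[...,2]>20)&(w[...,2]<140)&(w[...,0]>480)&(w[...,0]<600)&(w[...,1]>235)&(w[...,1]<350)
    p=w[m]; r=cv2.minAreaRect(p[:,:2].astype(np.float32)); print(nm,"bask",r,p[:,2].max())
    g=p[p[:,2]>95];print("grip",g.mean(0),cv2.minAreaRect(g[:,:2].astype(np.float32)),len(g))
# top jar
w=np.load("wrist0.npz"); print("tcp in wrist", proj(w,[[173.8,-625.8,204.6],[173.8,-625.8,100],[173.8,-625.8,0]]))
R=cv2.Rodrigues(w["rvec"])[0]; print("wcam pos",-R.T@w["tvec"],"axes",R)
```

```text
top tub ((482.470947265625, -84.02569580078125), (260.7638854980469, 172.0775146484375), 83.65430450439453) [[382.5486145019531, -204.09921264648438], [553.5718383789062, -223.118408203125], [582.393310546875, 36.047821044921875], [411.37005615234375, 55.0670166015625]] 110.12683235490127
top bask ((522.88037109375, 284.9317626953125), (49.286537170410156, 50.39502716064453), 1.9576129913330078) 127.50673889781696
grip [538.62659098 284.02933507 117.47659721] ((539.1477661132812, 285.0833740234375), (29.78959083557129, 9.14449405670166), 88.58331298828125) 59
scene tub ((481.47857666015625, -84.19424438476562), (261.46026611328125, 175.54344177246094), 83.79457092285156) [[380.0900573730469, -204.67083740234375], [554.6049194335938, -223.64596557617188], [582.8670654296875, 36.2823486328125], [408.35223388671875, 55.257476806640625]] 108.43260602575326
scene bask ((523.0656127929688, 284.57159423828125), (55.016353607177734, 54.11843490600586), 2.448833703994751) 126.25208928314163
grip [541.25545782 282.91055658 112.29375567] ((540.3468627929688, 285.396728515625), (32.366302490234375, 12.244505882263184), 86.25013732910156) 79
tcp in wrist [[315.62408145 286.22878007]
 [315.32972185 235.24308746]
 [315.18885779 210.95189055]]
wcam pos [ 251.35126823 -603.70993133  384.27565222] axes [[ 0.26743398 -0.96357285 -0.00253488]
 [-0.92508284 -0.25748566  0.27914668]
 [-0.26963086 -0.07230833 -0.96024513]]
```

Run:
```python
from rig import manip
from h import *
D=-np.pi/2
yt=-0.1107
def snap(n):
    c=manip.camera("wrist"); cv2.imwrite(f"pics/{n}.png",c["img"][:,:,::-1]); np.savez(f"{n}.npz",**c)
print(manip.ik([560,-90,290],[D,0,D+yt]),manip.ik([539,285,290],[D,0,D]))
manip.reach([565,-60,290],[D,0,D+yt]); snap("wt1")
manip.reach([570,30,290],[D,0,D+yt]); snap("wt2")
manip.reach([539,255,270],[D,0,D]); snap("wb1")
manip.reach([539,285,230],[D,0,D]); snap("wb2")
o=manip.observe();print(o['t'],o['tool_pos'],o['ee_rot'],o['joint_positions'],o['contact_force'])
```

```text
[-0.35920328 -0.00791168  1.67977605  0.          1.46972829 -0.24850328] [ 3.00643386e-01  9.44656510e-02  1.57407642e+00 -4.44089210e-16
  1.47305058e+00  3.00643386e-01]
4.4833 [539.42404993 283.90077266 230.25592239] [-1.57109629e+00 -5.82261217e-04 -1.57178550e+00] [ 2.98900179e-01  1.32359124e-01  1.64110919e+00 -4.77389052e-04
  1.36858294e+00  2.99985426e-01] [-0.20743066 -0.76575534  1.03312528]
```

Run:
```python
import cv2,numpy as np
o=np.vstack([np.hstack([cv2.resize(cv2.imread(f"pics/{n}.png"),(400,300),interpolation=cv2.INTER_AREA) for n in r]) for r in (("wt1","wt2"),("wb1","wb2"))])
cv2.imwrite("pics/m1.png",o)
```

```text
(no output)
```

View pics/m1.png

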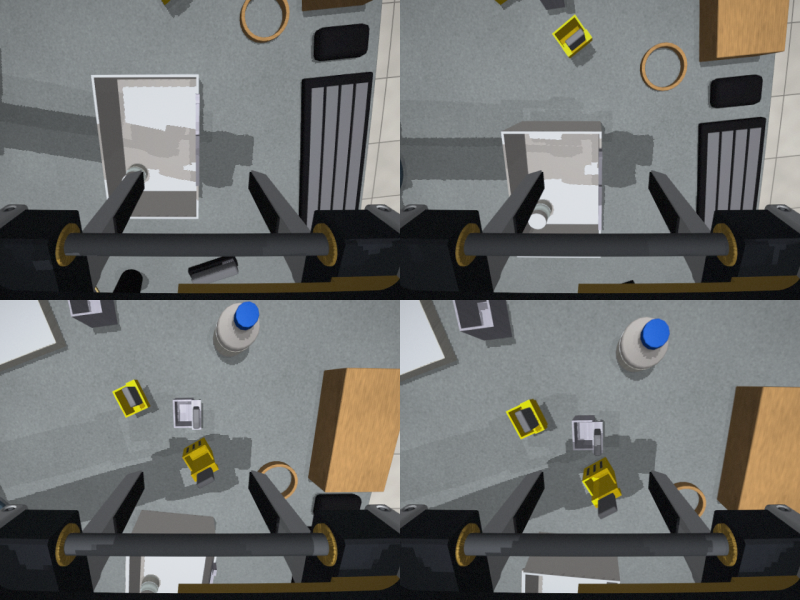

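View pics/wt1.png

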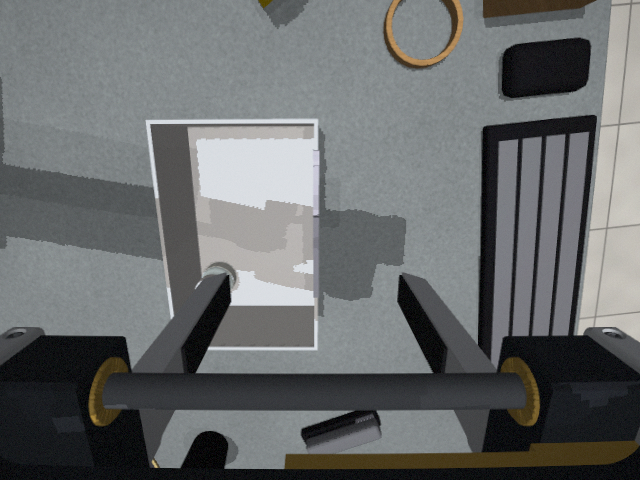

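View pics/wb2.png

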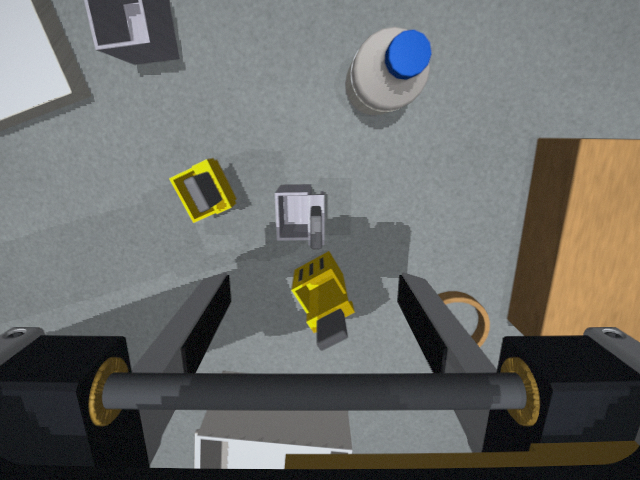

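Wrist view 2: the basket's grip block is at about (316,212) to (316,247), directly below the open jaws. The yellow neighbour sits at (325,300). In wt1 the clip runs along the rim at x≈316 px, with the stop near row 155. Now the measurements.

Run:
```python
from h import *
for n in("wb1","wb2"):
    c=np.load(n+".npz");w=cloud(c);img=c["img"].astype(int)
    yel=(img[...,0]-img[...,2]>40)
    b=(w[...,2]>15)&(w[...,2]<140)&(w[...,0]>490)&(w[...,0]<590)&(w[...,1]>240)&(w[...,1]<330)&~yel
    p=w[b]; print(n,"bask all",cv2.minAreaRect(p[:,:2].astype(np.float32)))
    g=p[(p[:,2]>116)];print(" gripTop",cv2.minAreaRect(g[:,:2].astype(np.float32)),np.median(g[:,2]),len(g))
    r=p[(p[:,2]>54)&(p[:,2]<66)]; print(" rim60",cv2.minAreaRect(r[:,:2].astype(np.float32)),len(r))
    gm=b&(w[...,2]>116); v,u=np.nonzero(gm); print(" px",u.min(),u.max(),v.min(),v.max(),u.mean(),v.mean())
for n in("wt1","wt2"):
    c=np.load(n+".npz");w=cloud(c)
    m=(w[...,2]>100)&(w[...,2]<132)&(w[...,0]>370)&(w[...,0]<600)&(w[...,1]>-240)&(w[...,1]<60)
    p=w[m]; q=p[np.abs(p[:,2]-110)<4]; r=cv2.minAreaRect(q[:,:2].astype(np.float32)); print(n,r,np.median(q[:,2]))
    cen=np.array(r[0]); a=-0.1107; C=np.array([482.2,-84.1])
    d=(w[...,:2]-C)@np.array([[np.cos(a),-np.sin(a)],[np.sin(a),np.cos(a)]])
    mm=m&(abs(d[...,0]-83)<5)
    y=d[...,1][mm];z=w[...,2][mm];x=d[...,0][mm]
    for k in range(-132,136,6):
        s=(y>=k)&(y<k+6)
        if s.sum(): print(k,s.sum(),round(np.percentile(z[s],85),1),round(x[s].mean(),1),end=" | ")
    print()
```

```text
wb1 bask all ((521.3432006835938, 287.5072021484375), (49.07902526855469, 50.54685974121094), 0.9465312361717224)
 gripTop ((537.7238159179688, 287.78485107421875), (9.456379890441895, 29.901473999023438), 0.04870310798287392) 123.23599178173595 337
 rim60 ((513.047119140625, 287.31524658203125), (32.453712463378906, 50.44676208496094), 0.8831457495689392) 323
 px 308 318 173 205 313.2225519287834 188.9020771513353
wb2 bask all ((521.4517822265625, 287.6070861816406), (49.067657470703125, 50.243656158447266), 0.7701517939567566)
 gripTop ((537.6300048828125, 287.976806640625), (9.353511810302734, 29.821285247802734), 0.187350794672966) 123.2681556597509 391
 rim60 ((521.1893310546875, 287.5745544433594), (48.548805236816406, 50.12797546386719), 0.8385321497917175) 411
 px 309 320 214 248 314.86700767263426 230.78772378516624
wt1 ((479.2071533203125, -82.64466857910156), (260.120361328125, 171.724853515625), 83.75463104248047) 110.39186280279573
-132 5 110.7 79.5 | -126 13 111.0 79.5 | -120 13 110.9 79.6 | -114 15 111.3 79.3 | -108 13 110.6 79.5 | -102 13 111.0 79.6 | -96 12 111.0 79.
[... 822 characters left out ...]
1914) 110.37992621683223
-132 3 110.3 80.1 | -72 9 110.4 79.8 | -66 3 110.4 79.8 | -60 7 120.9 79.7 | -54 18 121.1 80.2 | -48 17 121.1 80.1 | -42 17 120.8 80.0 | -36 17 120.9 79.9 | -30 17 121.9 79.9 | -24 19 121.2 80.0 | -18 19 121.0 79.9 | -12 16 120.9 79.8 | -6 24 121.3 80.4 | 0 22 121.2 80.2 | 6 23 121.0 80.1 | 12 25 120.8 80.3 | 18 25 121.0 80.3 | 24 22 121.1 80.2 | 30 37 120.5 80.5 | 36 24 113.4 80.4 | 42 25 113.0 80.1 | 48 21 113.0 80.8 | 54 22 113.0 80.6 | 60 19 112.8 80.7 | 66 19 113.0 80.6 | 72 21 113.3 80.5 | 78 17 113.1 80.7 | 84 8 129.1 80.2 | 90 21 129.3 80.2 | 96 37 129.1 80.4 | 102 24 119.1 80.1 | 108 16 110.9 79.8 | 114 17 111.5 79.9 | 120 17 111.4 79.7 | 126 22 110.9 79.9 |
```

Run:
```python
from rig import manip
from h import *
D=-np.pi/2; y=0.008
manip.reach([538.3,287,190],[D,0,D+y])
manip.servo_line([538.3,287,87],max_speed=100)
o0=manip.observe();print(o0['contact_force'],o0['tool_pos'])
manip.grasp(f_grip=45)
o=manip.observe();print(o['width'],o['contact_force'],o['tool_pos'],o['t'])
manip.servo_line([538.3,287,250],max_speed=120)
manip.hold(0.3)
o=manip.observe();print(o['width'],o['contact_force'],o['ft_torque'],o['tool_pos'],o['t'])
for n in ("wrist","scene","top"):
    c=manip.camera(n); cv2.imwrite(f"pics/{n}g.png",c["img"][:,:,::-1]); np.savez(f"{n}g.npz",**c)
```

```text
[ 0.55567163 -0.37452741 -0.5451671 ] [538.93729545 287.218038    87.87481972]
9.640132777714708 [-0.25039874  0.54616577 -1.16048731] [538.03806689 286.90648051  86.64465814] 7.2
9.746068331392362 [ 0.40269557  0.14615488 -1.29832958] [-0.01935264 -0.07452536  0.04576859] [538.18267919 286.97963956 249.68517025] 9.0083
```

View pics/wristg.png

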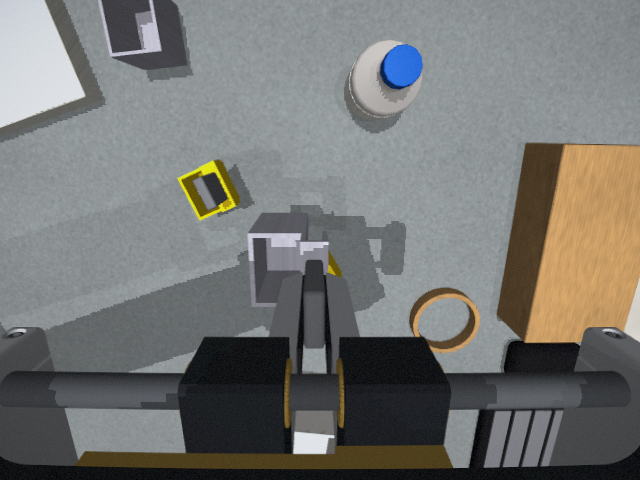

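View pics/sceneg.png

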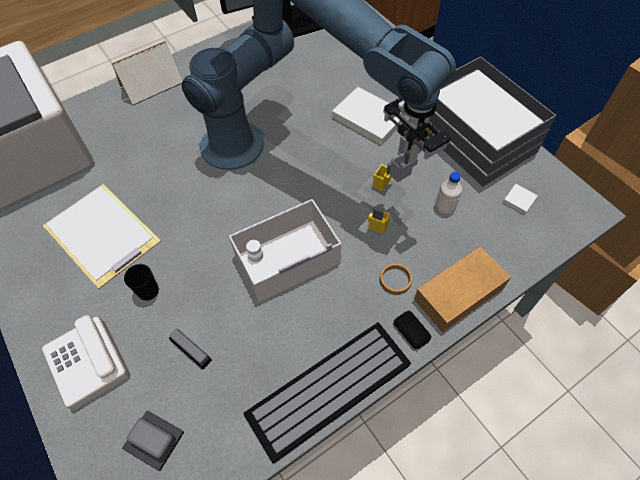

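The basket is held and lifted: the box is at about (275,265) and the bend at (313,247) in the wrist view. Comparing its camera-measured pose with the TCP will give the wrist-camera bias.

Run:
```python
from h import *
c=np.load("wristg.npz");w=cloud(c)
T=np.array([538.2,287,249.7])
d=w-T
m=(abs(d[...,0])<70)&(abs(d[...,1]-15)<40)&(d[...,2]<-5)&(d[...,2]>-150)
m&=(np.arange(480)[:,None]<300)
# bend top z = 78-86.6=-8.6+; rim of box z=60-86.6=-26.6
for lo,hi in((-14,-4),(-32,-22)):
    q=m&(d[...,2]>lo)&(d[...,2]<hi); p=d[q]; v,u=np.nonzero(q)
    if len(p): print(lo,len(p),p.min(0),p.max(0),np.median(p,0),"px",u.min(),u.max(),v.min(),v.max(), cv2.minAreaRect(p[:,:2].astype(np.float32)))
    for row in range(v.min(),v.max()+1,6):
        e=d[row][q[row]]
        if len(e): print("  row",row,e[:,0].min().round(1),e[:,0].max().round(1),e[:,1].mean().round(1),e[:,2].mean().round(1))
for n in("sceneg","topg"):
    c=np.load(n+".npz");w=cloud(c);d=w-T
    m=(abs(d[...,0])<70)&(abs(d[...,1])<45)&(d[...,2]<-14)&(d[...,2]>-110)
    p=d[m];print(n,len(p), p.min(0) if len(p) else 0,p.max(0) if len(p) else 0)
```

```text
-14 720 [ -9.35382531   5.47834128 -13.84346393] [ 6.34808601 25.81902882 -5.01425801] [-1.32084677 18.97143966 -8.24537202] px 300 327 238 274 ((-1.5613975524902344, 15.658795356750488), (15.635295867919922, 20.215194702148438), 0.6312118172645569)
  row 238 -8.8 -8.8 25.6 -13.8
  row 244 -9.2 6.1 23.8 -8.1
  row 250 -9.2 6.1 20.2 -8.3
  row 256 -9.2 6.2 16.6 -8.2
  row 262 -9.3 6.2 13.0 -8.0
  row 268 -9.3 6.3 9.2 -8.6
  row 274 -8.1 5.2 5.7 -7.8
-32 836 [-42.65745004 -22.28406215 -31.96282991] [  6.14548253  25.74877812 -22.02962139] [-39.25154942  22.17587639 -26.49161675] px 247 326 230 299 ((-18.141399383544922, 1.7567386627197266), (48.921146392822266, 47.81682586669922), 0.4189070463180542)
  row 230 -35.3 -13.9 25.5 -31.8
  row 236 -42.7 -9.9 23.1 -26.3
  row 242 -42.3 -39.5 18.8 -27.3
  row 248 -42.3 -39.5 15.1 -26.6
  row 254 -42.4 -39.5 11.1 -26.8
  row 260 -41.8 -39.4 7.1 -26.8
  row 266 -42.3 -39.3 3.2 -26.5
  row 272 -42.2 -39.5 -1.0 -26.8
  row 278 -42.0 -39.3 -5.1 -27.0
  row 284 -42.1 -39.3 -9.0 -26.3
  row 290 -42.3 -39.3 -13.5 -26.9
  row 296 -41.8 -39.1 -17.8 -27.1
sceneg 388 [-43.40763003 -29.88266308 -92.26265419] [  9.39244472  24.36732604 -14.41854141]
topg 222 [-40.60010804 -27.74885221 -87.89416423] [  8.7449938   10.83007993 -15.177532  ]
```

Run:
```python
from h import *
for n in("wt1","wt2"):
    c=np.load(n+".npz");w=cloud(c)
    m=(w[...,0]>520)&(w[...,0]<600)&(w[...,1]>-240)&(w[...,1]<60)
    for lo,hi,nm in((119.3,122.5,"run"),(127.5,131,"stop"),(112.4,114.2,"slot"),(109.5,111.9,"rim")):
        p=w[m&(w[...,2]>lo)&(w[...,2]<hi)]
        print(n,nm,len(p),cv2.minAreaRect(p[:,:2].astype(np.float32)))
    # per-row run edges
    q=m&(w[...,2]>119.3)&(w[...,2]<122.5)
    L=[];
    for v in range(480):
        e=w[v][q[v]]
        if len(e)>=3 and e[:,0].max()-e[:,0].min()>3: L.append([e[:,1].mean(),(e[:,0].min()+e[:,0].max())/2,e[:,0].max()-e[:,0].min()])
    L=np.array(L); k=np.polyfit(L[:,0],L[:,1],1); print("line x=",k,"res",np.std(L[:,1]-np.polyval(k,L[:,0])),"w",L[:,2].mean(),len(L),"x at y=-80:",np.polyval(k,-80))
for n in("top0","scene0"):
    w=cloud(np.load(n+".npz"));m=(w[...,0]>520)&(w[...,0]<600)&(w[...,1]>-240)&(w[...,1]<60)
    p=w[m&(w[...,2]>116)&(w[...,2]<123)]; print(n,"run",len(p),cv2.minAreaRect(p[:,:2].astype(np.float32)),p[:,2].mean())
```

```text
wt1 run 433 ((560.6505737304688, -102.77566528320312), (90.09368133544922, 5.370540142059326), 83.54407501220703)
wt1 stop 82 ((572.1422119140625, 1.0476431846618652), (13.21017074584961, 4.819312572479248), 83.5661849975586)
wt1 slot 168 ((549.31982421875, -87.0115966796875), (255.82339477539062, 41.91647720336914), 87.00334930419922)
wt1 rim 555 ((537.730224609375, -88.50863647460938), (260.1771240234375, 57.69918441772461), 84.99702453613281)
line x= [1.19713233e-01 5.72781734e+02] res 0.31324940009832847 w 4.7140537059486185 81 x at y=-80: 563.2046752923258
wt2 run 370 ((564.0054931640625, -70.03559875488281), (158.2426300048828, 5.692246913909912), 83.86815643310547)
wt2 stop 59 ((571.9299926757812, 1.8405365943908691), (13.142358779907227, 4.163197994232178), 83.87020874023438)
wt2 slot 120 ((570.422607421875, -10.161518096923828), (97.03690338134766, 5.5657639503479), 83.90546417236328)
wt2 rim 365 ((539.9918823242188, -88.46275329589844), (261.1924743652344, 56.91435623168945), 86.13468933105469)
line x= [1.14631113e-01 5.71932944e+02] res 0.23836322387819012 w 4.898622271429137 71 x at y=-80: 562.7624547875502
top0 run 71 ((559.6259765625, -108.04609680175781), (220.8156280517578, 15.747421264648438), 80.07566833496094) 119.2126073409297
scene0 run 90 ((565.5324096679688, -72.58966827392578), (156.06813049316406, 9.190201759338379), 83.47272491455078) 118.85362665105711
```

```bash
cat > g.py <<'E'
from rig import manip
from h import *
D=-np.pi/2; A=-0.1105
ey=np.array([-np.sin(A),np.cos(A)]); ex=np.array([np.cos(A),np.sin(A)])
P0=np.array([562.15,-103.6]); ORI=[D,0,D+A]
def pos(dx,t,z): q=P0+dx*ex+t*ey; return [q[0],q[1],z]
def F(n=4):
    L=[]
    for i in range(n):
        manip.hold(0.03); L.append(manip.observe()['contact_force'])
    f=np.mean(L,0); return np.array([f[:2]@ex,f[:2]@ey,f[2]])
def snap(cam,n):
    c=manip.camera(cam); cv2.imwrite(f"pics/{n}.png",c["img"][:,:,::-1]); np.savez(f"{n}.npz",**c)
E
python3 - <<'E'
from g import *
manip.reach(pos(0,0,250),ORI)
manip.servo_line(pos(0,0,165),max_speed=100)
print("F",F(),"t",manip.observe()['t'],manip.observe()['tool_pos'],pos(0,0,165))
for k in("wrist","scene","top"): snap(k,k+"h")
a=cv2.imread("pics/wristh.png");b=cv2.imread("pics/sceneh.png")[150:330,200:400]
o=np.zeros((600,800,3),np.uint8)
o[:450,:400]=cv2.resize(a[120:345,200:400],(400,450),interpolation=cv2.INTER_CUBIC)
o[:360,400:]=cv2.resize(b,(400,360),interpolation=cv2.INTER_CUBIC)
t=cv2.imread("pics/toph.png")[200:300,280:400]; o[360:,400:688]=cv2.resize(t,(288,240),interpolation=cv2.INTER_CUBIC)
cv2.imwrite("pics/h.png",o)
E
```

```text
F [-0.08423495  0.11740906 -1.75127674] t 11.75 [ 562.73077489 -103.83896616  165.99337602] [np.float64(562.15), np.float64(-103.6), 165]
```

View pics/h.png

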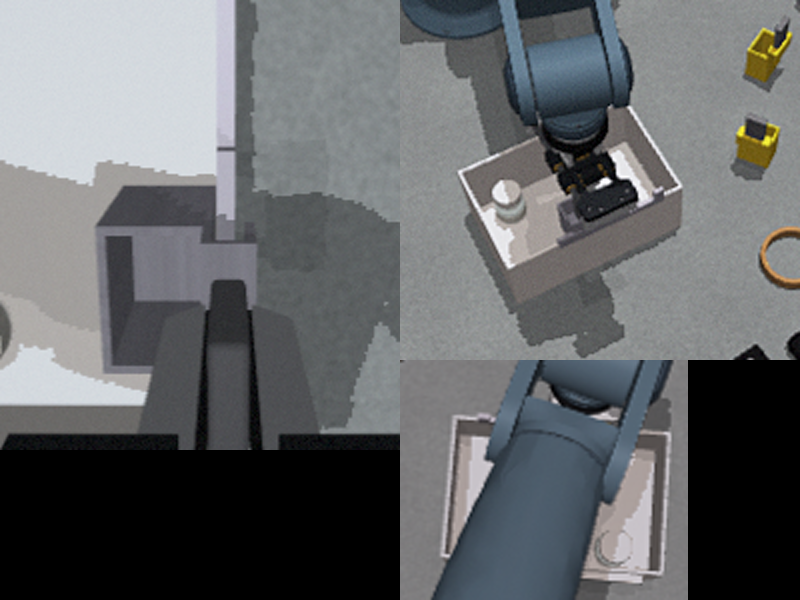

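The wrist view shows the clip (crop x≈218–237) running centrally into the bend (crop x≈200–257), which is well aligned. I'll check that numerically, then lower and feel.

Run:
```python
from g import *
c=np.load("wristh.npz");w=cloud(c);d=(w[...,:2]-P0)
X=d@ex;Y=d@ey;Z=w[...,2]
rng=np.arange(480)[:,None]<285
for nm,m in(("run",(Z>118)&(Z<123)&(abs(X)<12)&(Y>26)&(Y<60)),("slot",(Z>111.9)&(Z<115)&(abs(X)<8)&(Y>50)&(Y<95)),("bend",(Z>153)&(Z<163)&(abs(X)<14)&(Y>5)&(Y<40)&rng)):
    L=[]
    for v in range(480):
        e=X[v][m[v]]
        if len(e)>3:L.append([e.min(),e.max(),Y[v][m[v]].mean()])
    L=np.array(L);print(nm,len(L),L[:,:2].mean(0),L[:,:2].mean(),"slope",np.polyfit(L[:,2],L[:,:2].mean(1),1)[0],np.median(Z[m]))
```

```text
run 29 [-4.4432194   0.81448573] -1.8143668319441464 slope 0.0015099155316536566 120.54900930445937
slot 71 [-4.2619427   0.73910044] -1.7614211288825814 slope 0.002655723565217926 112.63630962377403
bend 36 [-8.5035494   6.75584692] -0.8738512416946607 slope -0.0023121859773812484 157.83049456034232
```

Run:
```python
from g import *
DX=-0.9
manip.servo_line(pos(DX,0,165),max_speed=60); 
f0=F(6);print("base",f0)
manip.servo_line(pos(DX,0,150),max_speed=60); f=F();print(150,f-f0)
ok=True
if np.abs(f-f0).max()<2:
  z=150
  while z>128:
    z-= 2 if z>136.5 else 0.5
    manip.servo_line(pos(DX,0,z),max_speed=20); f=F(3)-f0
    print(z,f.round(2),manip.observe()['tool_pos'].round(1))
    if np.abs(f).max()>2.0: break
o=manip.observe();print(o['t'],o['width'])
```

```text
base [-0.10491656  0.13715297 -1.78611849]
150 [0.31681859 0.17185363 0.48255219]
148 [-0.11 -0.24 -0.07] [ 561.3 -103.5  148.1]
146 [ 0.   -0.25  0.38] [ 561.2 -103.5  145.9]
144 [-0.1  -0.42 -0.41] [ 561.3 -103.5  144. ]
142 [ 0.26 -0.36 -0.27] [ 561.2 -103.5  142. ]
140 [ 0.19 -0.69  0.04] [ 561.2 -103.5  140. ]
138 [-0.09 -0.21 -0.07] [ 561.2 -103.5  137.9]
136 [-0.03 -0.44 -0.19] [ 561.3 -103.5  136. ]
135.5 [ 0.25 -0.71  0.43] [ 561.3 -103.5  135.5]
135.0 [ 0.52 -0.11 -0.05] [ 561.3 -103.5  135. ]
134.5 [-0.11 -0.02 -0.14] [ 561.2 -103.5  134.5]
134.0 [0.26 0.6  0.34] [ 561.2 -103.5  134. ]
133.5 [ 0.46  0.23 -0.13] [ 561.3 -103.5  133.5]
133.0 [0.86 0.02 0.35] [ 561.3 -103.5  133. ]
132.5 [ 0.17 -0.24  0.12] [ 561.2 -103.5  132.5]
132.0 [ 0.02 -0.6   0.47] [ 561.2 -103.5  132. ]
131.5 [-0.11 -0.53  0.42] [ 561.4 -103.5  131.6]
131.0 [-2.06 -0.09  5.9 ] [ 561.4 -103.5  131.5]
18.8333 9.436391715525534
```

Contact was felt on the run at TCP z≈131.4, as expected for underside 45 mm (about 6 N). Next I'll slide with light contact towards the stop.

Run:
```python
from g import *
f0=np.array([-0.1,0.1,-1.79])
DX=-0.9; z=131.15; t=0.
manip.servo_line(pos(DX,0,z),max_speed=20); print(F()-f0); 
while t<66:
    t+=6 if t<60 else 3
    manip.servo_line(pos(DX,t,z),max_speed=25); f=F(3)-f0
    print(t,round(z,2),f.round(2),manip.observe()['tool_pos'][2].round(2))
    if f[2]>6: z+=0.15
    if f[2]<1.5: z-=0.2
    if abs(f[1])>5 or abs(f[0])>8: print("stop");break
o=manip.observe();print(o['t'],o['width'])
```

```text
[-2.06125482  0.51809029  7.12252843]
6.0 131.15 [ 1.68 -1.23  6.07] 131.58
12.0 131.3 [ 0.19 -2.87  7.3 ] 131.55
18.0 131.45 [-0.01 -1.89  6.77] 131.56
24.0 131.6 [-0.04 -0.92  6.88] 131.56
30.0 131.75 [-0.35 -0.01  5.38] 131.57
36.0 131.75 [ 0.04 -0.44  4.73] 131.57
42.0 131.75 [-0.49 -0.14  3.22] 131.57
48.0 131.75 [0.15 0.64 3.22] 131.64
54.0 131.75 [0.12 1.11 1.56] 131.59
60.0 131.75 [0.05 0.29 0.73] 131.6
63.0 131.55 [0.31 0.01 1.65] 131.59
66.0 131.55 [-0.2   0.5   1.54] 131.57
24.8667 9.852639250572611
```

Run:
```python
from g import *
f0=np.array([-0.1,0.1,-1.79])
DX=-0.9; z=131.45; t=66.
while t<80:
    t+=0.5
    manip.servo_line(pos(DX,t,z),max_speed=20); f=F(3)-f0
    o=manip.observe(); q=(o['tool_pos'][:2]-P0)@ey
    print(t,f.round(2),round(q,2),o['tool_pos'][2].round(2))
    if f[1]<-3.5 or abs(f[0])>6 or f[2]>9: print("stop");break
print(o['t'])
```

```text
66.5 [ 0.03 -0.32  1.83] 66.35 131.52
67.0 [ 0.42 -1.39  2.33] 66.9 131.52
67.5 [ 0.59 -1.01  2.97] 67.52 131.46
68.0 [ 0.25 -0.53  2.37] 68.05 131.47
68.5 [ 0.01 -0.95  1.89] 68.53 131.43
69.0 [ 0.39 -0.94  2.37] 69.05 131.38
69.5 [0.41 0.83 0.22] 69.8 131.07
70.0 [ 0.33  0.25 -0.53] 69.97 131.39
70.5 [0.03 0.02 0.18] 70.47 131.47
71.0 [-0.05 -0.02  0.05] 70.99 131.43
71.5 [ 0.02 -0.22 -0.06] 71.5 131.44
72.0 [-0.16  0.05 -0.37] 72.02 131.44
72.5 [-0.09 -0.62  0.11] 72.52 131.45
73.0 [ 0.45 -0.24 -0.29] 72.96 131.46
73.5 [ 0.28 -2.59  0.14] 73.1 131.47
74.0 [-0.15 -4.8   0.43] 73.24 131.5
stop
30.4667
```

The run edge was felt at t≈69.5 mm (support lost) and the stop at t≈73.1 mm. That matches a 53 mm slot for a 50 mm hook. I'll back off to the middle of that window and lower.

Run:
```python
from g import *
f0=np.array([-0.1,0.1,-1.79])
DX=-0.9; t=71.6
manip.servo_line(pos(DX,t,131.5),max_speed=20); print(F(3)-f0)
for z in (130,128,126,125,124.5,124,123.6,123.3,123,122.7,122.4,122):
    manip.servo_line(pos(DX,t,z),max_speed=20); f=F(3)-f0; o=manip.observe()
    print(z,f.round(2),o['tool_pos'].round(2))
    if np.abs(f).max()>1.8: break
print(o['t'],o['width'])
snap("wrist","wslot")
```

```text
[-0.05915034 -0.19851891 -0.02397827]
130 [0.26 0.62 0.12] [569.15 -32.25 129.96]
128 [-0.09  0.22  0.2 ] [569.12 -32.34 127.96]
126 [-0.39 -0.04  0.05] [569.14 -32.34 125.95]
125 [-0.51 -0.43 -0.59] [569.16 -32.34 125.02]
124.5 [0.26 0.06 0.25] [569.14 -32.33 124.47]
124 [ 0.16 -0.32  0.23] [569.14 -32.33 123.96]
123.6 [-0.23  0.22  0.4 ] [569.12 -32.35 123.57]
123.3 [-1.41 -0.07  3.19] [569.19 -32.36 123.59]
33.6333 9.614609116160308
```

Run:
```python
from g import *
DX=-0.9; t=71.6
manip.servo_line(pos(DX,t,123.5),max_speed=20)
manip.release(); manip.hold(0.2)
o=manip.observe();print(o['width'],o['contact_force'],o['t'])
manip.servo_line(pos(DX,t,240),max_speed=100)
manip.reach(pos(DX,t-15,290),ORI); manip.hold(0.2)
for k in("wrist","scene","top"): snap(k,k+"e")
c=np.load("wriste.npz");w=cloud(c);d=w[...,:2]-P0;X=d@ex;Y=d@ey-t;Z=w[...,2]
m=(Z>145)&(Z<170)&(abs(X)<30)&(abs(Y)<40);print("grip top",m.sum(),X[m].mean(),Y[m].mean(),np.median(Z[m]),cv2.minAreaRect(w[m][:,:2].astype(np.float32)))
m=(Z>90)&(Z<104)&(X<0)&(X>-60)&(abs(Y)<45);print("box rim z",m.sum(),np.median(Z[m]))
m=(Z>112)&(Z<121)&(abs(X)<12)&(abs(Y)<24);print("bend top z",m.sum(),np.median(Z[m]) if m.any() else 0)
a=cv2.imread("pics/wriste.png")[100:340,200:400];b=cv2.imread("pics/scenee.png")[180:310,220:350]
o=np.zeros((480,800,3),np.uint8);o[:,:400]=cv2.resize(a,(400,480),interpolation=cv2.INTER_CUBIC);o[:400,400:]=cv2.resize(b,(400,400),interpolation=cv2.INTER_CUBIC)
cv2.imwrite("pics/e.png",o);print(manip.observe()['t'])
```

```text
94.36829185617167 [ 0.19961065  0.73816504 -0.79278512] 35.4667
grip top 400 -4.557091415913469 1.8064911986571832 160.11229362330073 ((565.572021484375, -31.119253158569336), (29.84242820739746, 10.136430740356445), 83.70448303222656)
box rim z 361 95.77540800430572
bend top z 283 115.61183249516007
37.4583
```

View pics/e.png

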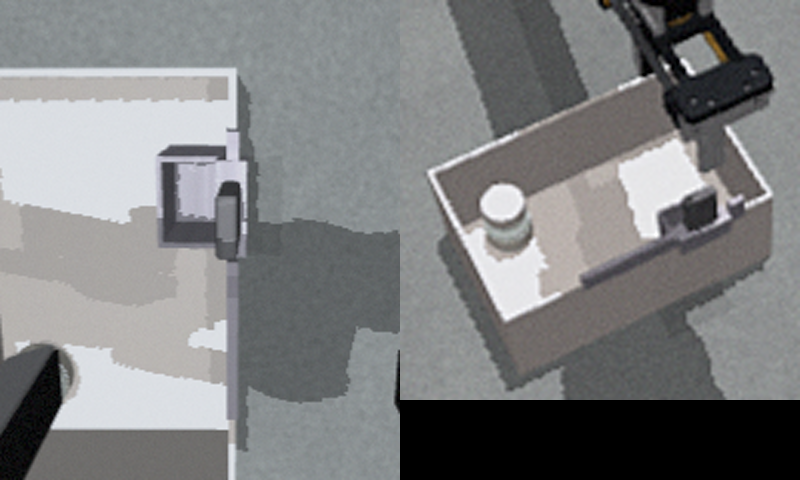

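View pics/scenee.png

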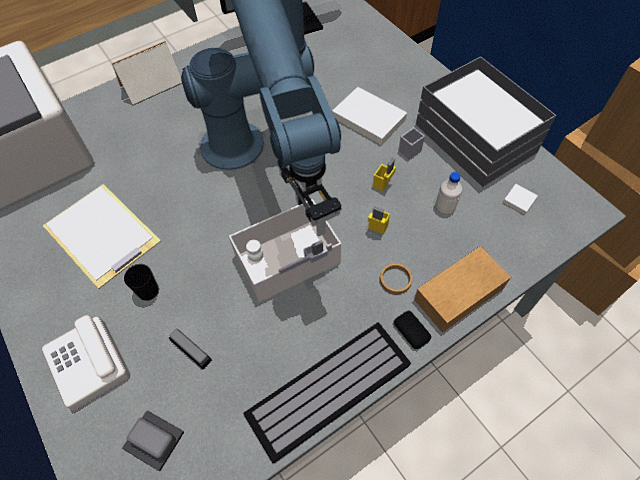

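Wrist and scene crops: the basket hangs inside the tub, against the stop (wrist crop (225,200), scene (315,248)). It leans slightly under its own weight. A quick tilt and position check comes before handing in.

Run:
```python
from g import *
c=np.load("wriste.npz");w=cloud(c);d=w[...,:2]-P0;X=d@ex+1.5+0.;Y=d@ey-71.6;Z=w[...,2]
def med(m,n): print(n,m.sum(),"X",X[m].min().round(1),X[m].max().round(1),"Y",Y[m].min().round(1),Y[m].max().round(1),"Z",np.median(Z[m]).round(2))
m=(Z>145)&(Z<170)&(abs(X)<30)&(abs(Y)<40);med(m,"griptop")
m=(Z>113)&(Z<119)&(abs(X)<14)&(abs(Y)<24.5);med(m,"bend")
m=(Z>85)&(Z<108)&(X<-36.5)&(X>-50)&(abs(Y)<30);med(m,"box far edge")
m=(Z>85)&(Z<108)&(X<-15)&(X>-20)&(abs(Y)<30);med(m,"box edge near wall")
a=cv2.absdiff(cv2.imread("pics/scene0.png"),cv2.imread("pics/scenee.png")).max(2)
W=cloud(np.load("scene0.npz"))
for n in("scenee",):
  s=np.load("scene0.npz");We=cloud(np.load(n+".npz"))
  for nm,(u,v) in dict(jar=(254,248),san=(449,190),tape=(396,278),bin=(411,142),cup=(142,283),stap=(190,348)).items():
    b=np.s_[v-12:v+12,u-12:u+12]; print(nm,np.median(a[b]),np.nanmedian(np.abs(W[b]-We[b])))
```

```text
griptop 400 X -8.2 2.0 Y -14.1 15.7 Z 160.11
bend 299 X -9.0 6.5 Y -24.3 24.5 Z 115.61
box far edge 199 X -41.3 -36.6 Y -24.1 25.5 Z 95.25
box edge near wall 43 X -19.9 -15.0 Y -24.0 25.8 Z 96.21
jar 5.0 1.258785425244799
san 5.0 1.6215389795179
tape 5.0 1.367386342955488
bin 5.0 2.1812454229542624
cup 7.0 0.8154481111764937
stap 5.0 0.74866255837685
```

Run:
```python
from rig import manip
print(manip.observe()['t']); print(manip.close_job())
```

```text
37.4583
the job is handed in; nothing more can be done
None
```

The basket is hanging released in the clip's slot and the job is handed in, at about 37.5 s of the 54 s. No verdict came back.

**What I did:**
- I pinched the grey hooked basket by its grip block and lifted it well clear of the desk.
- I hooked it over the clip's raised run, where contact came at the height expected for a 45 mm underside.
- I slid it along lightly: the forces I read while lowering and sliding stayed under about 7.5 N. The run's edge was at 69.5 mm and the stop at 73.1 mm along the slide.
- I backed off 1.5 mm from the stop, lowered it to the slot floor (about 3 N) and let go.

**Last checks (all from camera pictures):**

| Check | Measured | Allowed |
|---|---|---|
| Underside above the desk | about 37 mm | 31 to 40.5 mm |
| Tub-frame x | about 63 mm | 52 to 68 mm |
| Tub-frame y | about 60 mm | 6 to 71 mm |
| Tilt, a slight lean towards the wall | about 0.04 rad | below 0.15 rad |

The bystanders show no movement beyond image noise, at most about 2 mm. I did not compare before-and-after pictures of the yellow look-alikes by number.

**Disagreements:** The top and wrist cameras disagreed by 2–3 mm. I corrected the wrist view by 1.5 mm, judged from the basket in the grip, and by another 0.9 mm from a picture of the hook over the clip. The basket settled under its own weight after I let go, so it leans slightly more than when it was held.

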